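# Gauge two handpiece end caps on a pin and sort them

## Robot

A 6-joint arm with a two-finger parallel gripper is mounted at the origin on a cart in front of the work surface, level with it; the furniture and walls round the work are solid. World frame = base frame: x ahead of the robot, y to its left, z up, the work surface at z = 0. Lengths are in m, angles in rad, forces in N, time in s.
With the tool pointing down it reaches from about 0.35 to 0.85 m from the base axis. Payload 8.1 kg.
Tool frame: the origin (TCP) lies at the very end of the fingers, on their centre line; the grasp point (between the pads) lies 19 mm behind it; z points along the fingers, y is the line along which they close (so a half turn about z gives the same grasp; the last joint's range is limited). The gripper opens to 93 mm and grips with 3 to 60 N. Pads are 15 mm wide; open, the fingers measure 128 mm over their backs; the gripper's body (75 mm by 188 mm) begins 65 mm behind the grasp point.
Start: joints at [1.099, 0.13, 1.488, -0, 1.523, -0.085], TCP at [0.226, 0.556, 0.219] pointing down, gripper open.
Joint ranges: [-2.96, 2.96], [-0.89, 2.26], [0.02, 2.5], [-1.34, 4.48], [0, 2.73], [-2.66, 2.66]. Speed limits (rad/s): [2.39, 2.39, 2.79, 3.14, 3.14, 3.14].

## Interface

Orientations are given as a rotation vector (axis times angle).
In Python, from plant import robot, imaging gives the robot as it stands.
- The arm moves only by the tool jog_arm, never from a script. Its argument "rows" is a list of rows, each a list of 2 entries, a list of its own where there are three numbers: the shift along the tool's x, y, z each as a share of 0.2 m, from -1 to 1, then the turn, a rotation vector about the tool's x, y, z each as a share of pi/2 rad, from -1 to 1. A call has 1 to 5 rows; each row is the pose to reach, as a shift and turn from the pose commanded when the call began, along the tool's axes at that moment; what a row does not reach only later rows make up. A row lasts 1/10 s, in which the tool goes at most 50 mm and 8.59 degrees, less where a joint would pass 70% of its speed; a pose out of reach is approached as far as the arm can. A call with a number of a shift or a turn outside -1 to 1 is refused whole. A call with a gripper value outside its range is refused whole. "hand" is the closure, from -1 (fully open) to 1 (shut), set as the call begins (left out, the last holds). The fingers move at their own pace and stop on an object; "squeeze" is the grip in N (left out, the last holds). Time passes only in rows, so rows that repeat a pose let the fingers close. It gives the time, the measured TCP pose, the force, the opening and the grip force at its end, in the units of the state.
- robot.read_state(): the state, without advancing time (a new reading comes with each control period).
- imaging.read_camera(name): name is "scene" or "side" or "wrist"; returns a dict with "frame" (400x640x3 uint8, red, green, blue), "vertical_fov" (degrees; the focal length in pixels is half the picture's height over the tangent of half this angle, whatever the lens; pixels are square), "cx", "cy" (the principal point, pixels), "R" (3x3) and "t" (3): a world point X has camera coordinates R X + t. Camera axes: x right, y down, z forward; pixel columns grow to the right and rows downward; lengths in m; the calibration is good to about 2 mm. The wrist camera is an equidistant fisheye: a pixel r from the principal point sees the ray r / f radians off the axis. A picture is of the moment at which its call begins. There is no depth.
- robot.close_job(): hands the job in; it is judged then, once.
The state is a dict: "t": time; "q": joint angles; "dq": joint speeds; "joint_torque": joint torques, N m; "tool_pos": TCP position; "orientation": TCP orientation; "force": force on the tool from outside, world axes, zero at the start; "wrist_torque": the same for the moment, N m; "opening": finger opening in m; "gripper_force": force on a finger pad.
Only numpy, scipy, OpenCV 4.12 (cv2) and the standard library are available. Lean on these libraries where they do the work, as an engineer would, in place of code of your own. Each camera call takes 0.05 s, during which the arm holds its last target. There are 200 camera calls.

## Task

Check the two identical-looking blue end caps one at a time on the upright steel gauge pin: keep the cap open end down, slide it down over the pin without forcing it until it stops, then lift it off and put it away before testing the other one. A cap that goes all the way down onto the gauge's round base fits: stand it upright in the steel tray; a cap that stops high, on the pin's step, is a reject: put it in the purple bowl. Leave the rod electrodes and the gold-lidded tin where they are.

Things in the scene. Friction and masses are not known exactly. Their poses are not given: they have to be found in the camera images.
- cap_a: one of two identical blue end caps (rigid, 50 g, white dot on its closed top, two thin white rings low down): cylinder, diameter 36, height 50 mm, standing open end down; origin at the centre of its open underside, z up its axis. Bore 43 mm deep, hidden, 14 mm or wider; only the gauge shows if it fits
- cap_b: the other of two identical blue end caps (rigid, 50 g, white dot on its closed top, two thin white rings low down): cylinder, diameter 36, height 50 mm, standing open end down; origin at the centre of its open underside, z up its axis. Bore 43 mm deep, hidden, 14 mm or wider; only the gauge shows if it fits
- gauge: fixed gauge, origin at the centre of its underside, z up the pin: dark round base 72 mm across, 12 mm high; on it a bright pin, 16 mm thick from height 12 to 36, sloping step 36 to 40, above it a 10 mm thick pilot, chamfered tip at 52. Every cap passes the pilot; one that fits comes down until its underside is on the base (height 12), a reject stops with its underside at 37 to 40
- gauge_tip (a point): top of the gauge pin, on its axis, 52 mm above the gauge's origin
- tray: loose open stainless steel tray, 122 (its x) x 197 (its y) mm, rim 22 mm high, floor 2 mm thick, inside 112 x 186 mm; origin at the centre of its underside
- bowl: loose open purple bowl, 113 mm across the rim (about 98 mm inside), 48 mm high, narrowing to a flat inner floor about 50 mm across at 6 mm height; origin at the centre of its underside
- rod_electrode_1: grey-white rod electrode lying on the table, 20x117x20 mm, a bystander
- rod_electrode_2: second grey-white rod electrode lying on the table, 20x117x20 mm, a bystander
- tin: round tin with a gold-coloured lid, 65 mm across, 29 mm high, a bystander
Not all that is in view belongs to the job. Leave any brown or red look-alike of the cap_a alone.

How it is judged:
On the way, in this order (a step that is already met when the one before it is completed fails the run):
1. a first cap has been slid over the gauge pin until it stopped: down on the base if it fits, on the step if it does not (((horizontal distance between cap_a and gauge below 0.004 m and z of cap_a in the frame of gauge below 0.0425 m and angle between cap_a's own z axis and vertical below 0.12 rad) or (horizontal distance between cap_b and gauge below 0.004 m and z of cap_b in the frame of gauge below 0.0155 m and angle between cap_b's own z axis and vertical below 0.12 rad))), for 0.15 s.
2. that cap has been put away: a cap that fits stands in the tray, a reject lies in the bowl, released (((horizontal distance between cap_a and bowl below 0.045 m and z of cap_a in the frame of bowl between 0 and 0.05 m and contact force between cap_a and the fingers below 0.1 N and linear speed of cap_a below 0.02 m/s) or (x of cap_b in the frame of tray between -0.045 and 0.045 m and y of cap_b in the frame of tray between -0.08 and 0.08 m and z of cap_b in the frame of tray between -0.002 and 0.008 m and angle between cap_b's own z axis and vertical below 0.15 rad and contact force between cap_b and the fingers below 0.1 N and linear speed of cap_b below 0.02 m/s))), for 0.2 s.
3. with the first cap put away, the other cap has been slid over the gauge pin until it stopped (((horizontal distance between cap_a and gauge below 0.004 m and z of cap_a in the frame of gauge below 0.0425 m and angle between cap_a's own z axis and vertical below 0.12 rad and x of cap_b in the frame of tray between -0.045 and 0.045 m and y of cap_b in the frame of tray between -0.08 and 0.08 m and z of cap_b in the frame of tray between -0.002 and 0.008 m and angle between cap_b's own z axis and vertical below 0.15 rad and contact force between cap_b and the fingers below 0.1 N and linear speed of cap_b below 0.02 m/s) or (horizontal distance between cap_b and gauge below 0.004 m and z of cap_b in the frame of gauge below 0.0155 m and angle between cap_b's own z axis and vertical below 0.12 rad and horizontal distance between cap_a and bowl below 0.045 m and z of cap_a in the frame of bowl between 0 and 0.05 m and contact force between cap_a and the fingers below 0.1 N and linear speed of cap_a below 0.02 m/s))), for 0.15 s.
At the end, for the whole second after the job is handed in: The fitting cap stands upright (0.15 rad) on the tray floor, centre within 45 mm (tray x) and 80 mm (tray y) of its middle; the reject is in the bowl, centre of its underside within 45 mm of the bowl's axis and under 50 mm above its underside; both released and at rest (horizontal distance between cap_a and bowl below 0.045 m and z of cap_a in the frame of bowl between 0 and 0.05 m and contact force between each of cap_a, cap_b and the fingers below 0.1 N and linear speed of each of cap_a, cap_b below 0.02 m/s and x of cap_b in the frame of tray between -0.045 and 0.045 m and y of cap_b in the frame of tray between -0.08 and 0.08 m and z of cap_b in the frame of tray between -0.002 and 0.008 m and angle between cap_b's own z axis and vertical below 0.15 rad); the robot touches nothing.
It fails at once if a cap is forced against the gauge with more than 40 N (contact force between any of cap_a, cap_b and gauge above 40 N).
It fails at once if a rod electrode or the tin is moved by more than 30 mm (distance of any of rod_electrode_1, rod_electrode_2, tin from where it was at the start of the episode above 0.03 m).
It also fails if it takes over 72 s, if anything falls off the work surface, if the arm or the gripper's body presses on something with over 40 N, if the wrist force passes 120 N, or if a joint passes its speed limit or range.

## Working session

There is one attempt and no reset: what is moved stays moved. The work goes in short steps, Python scripts to look and compute and a tool call to move; the robot and the scene stay as the last step left them, time stands still between calls to the robot, and variables do not carry over. Pictures are saved under pics/ and viewed, at most 11 in all, crops included, and the job is handed in when it is done.

Besides the shell and the picture viewer there is one more tool, called as name(argument=value, ...), one argument or row to a line, values as JSON. jog_arm: Moves the arm, as the interface text tells. Its arguments: {"type":"object","properties":{"rows":{"type":"array"},"hand":{"type":"number"},"squeeze":{"type":"number"}},"required":["rows"]}

```bash
ls; mkdir -p pics
python3 - <<'E'
from plant import robot, imaging
import cv2,pickle
d={}
for n in("scene","side","wrist"):
    c=imaging.read_camera(n); d[n]=c; cv2.imwrite(f"pics/{n}0.png",c["frame"][:,:,::-1]); print(n,c["vertical_fov"],c["cx"],c["cy"],c["R"],c["t"])
pickle.dump(d,open("cams.pkl","wb"))
print(robot.read_state())
E
```

```text
pics
scene 51.10259979952508 323.9884821654956 200.20660903756988 [[ 0.75695679 -0.65339621  0.00947726]
 [-0.40778999 -0.48365621 -0.77445722]
 [ 0.51061114  0.58236592 -0.63255529]] [-0.48615336  0.21757602  0.93039858]
side 52.855387629531236 321.793095153066 194.78949020111722 [[-0.94936236 -0.31416096  0.00374202]
 [-0.20595579  0.61329477 -0.76252983]
 [ 0.23726214 -0.72468781 -0.64694223]] [0.46821359 0.21568106 0.75624772]
wrist 65.70646984690485 323.9976102735724 194.44987947588464 [[ 0.37668182  0.92634119 -0.00167526]
 [ 0.88934538 -0.36113089  0.28044478]
 [ 0.25918256 -0.10712833 -0.9598687 ]] [-0.60012938 -0.03264051  0.39160389]
{'t': 0.15, 'q': array([ 1.09860040e+00,  1.30985201e-01,  1.48902154e+00, -3.23092361e-05,
        1.52300223e+00, -8.53773390e-02]), 'dq': array([ 0.00083146, -0.00525603, -0.00256974, -0.00093263, -0.00027669,
       -0.0008445 ]), 'joint_torque': array([ 1.25519382e-03, -5.60474968e+01, -4.92333627e+01,  7.68855214e-02,
        3.07925732e-02, -1.39127478e-04]), 'tool_pos': array([0.2261249 , 0.55528661, 0.21783408]), 'orientation': array([-6.03760615e-01, -3.08266428e+00,  2.15254834e-03]), 'force': array([ 0.35758462, -0.37819975, -1.33895862]), 'wrist_torque': array([ 0.03927137,  0.02815263, -0.00994573]), 'gripper_force': 0.0, 'opening': 0.09330400767843887}
```

View pics/scene0.png

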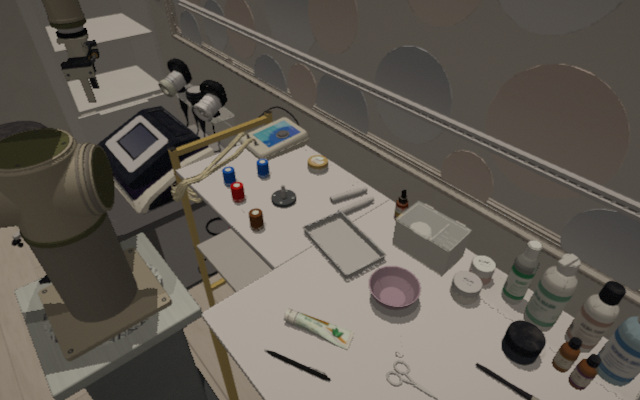

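View pics/side0.png

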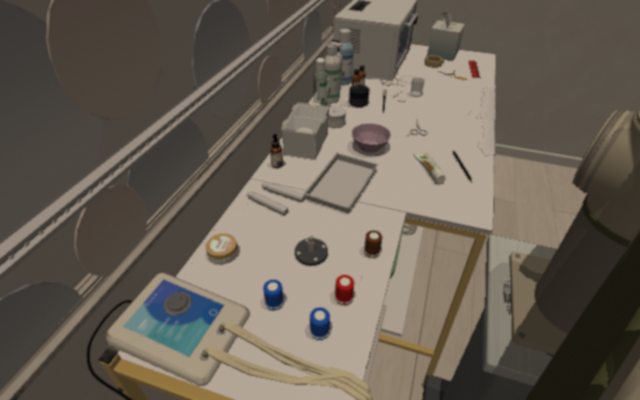

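The scene view shows blue caps at (229,176) and (263,168), the red look-alike at (237,191), brown at (256,218), the gauge at (284,197), the tray at (343,243) and the bowl at (395,290). The side view has the blue caps at (320,322) and (273,293), with red (344,288) and brown (373,242) to be left alone. I'll confirm the two blues in one enlarged crop.

```bash
cat > h.py <<'E'
import numpy as np, cv2, pickle
def f(c): return 200/np.tan(np.radians(c["vertical_fov"])/2)
def ray(c,u,v,fish=False):
    d=np.array([u-c["cx"],v-c["cy"]])/f(c)
    if fish:
        r=np.hypot(*d); d=np.array([*(d/r*np.sin(r)),np.cos(r)]) if r>1e-9 else np.array([0,0,1.])
    else: d=np.array([*d,1.])
    return -c["R"].T@c["t"], c["R"].T@d
def onz(c,u,v,z,fish=False):
    o,d=ray(c,u,v,fish); return o+d*(z-o[2])/d[2]
def proj(c,X,fish=False):
    p=c["R"]@np.asarray(X,float)+c["t"]
    if fish:
        s=np.hypot(p[0],p[1]); th=np.arctan2(s,p[2]); q=p[:2]/s*th
    else: q=p[:2]/p[2]
    return q*f(c)+[c["cx"],c["cy"]]
E
python3 - <<'E'
from h import *
d=pickle.load(open("cams.pkl","rb"))
a=d["scene"]["frame"][145:245,200:333]; b=d["side"]["frame"][225:345,200:400]
big=lambda i,s:cv2.resize(i,None,fx=s,fy=s,interpolation=cv2.INTER_CUBIC)
A=big(a,3); B=big(b,2); W=np.zeros((300,799,3),np.uint8); W[:300,:399]=A; W[:240,399:799]=B
w=cv2.resize(d["wrist"]["frame"],(480,300)); W2=np.zeros((600,799,3),np.uint8); W2[:300]=W; W2[300:,:480]=w
cv2.imwrite("pics/m1.png",W2[:,:,::-1])
for n,pts in(("scene",{"a":(229,170,.05),"b":(263,161,.05),"gauge":(284,188,.052),"gbase":(284,199,.012),"bowl":(395,280,.048),"tin":(318,160,.029),"tray":(344,242,.022)}),("side",{"a":(320,315,.05),"b":(273,286,.05),"gauge":(311,239,.052),"gbase":(311,250,.012),"bowl":(371,134,.048),"tin":(221,244,.029),"tray":(342,181,.022)})):
    for k,(u,v,z) in pts.items(): print(n,k,onz(d[n],u,v,z).round(3))
for n in("scene","side"):
    i=d[n]["frame"].astype(int); m=((i[...,2]>i[...,0]+50)&(i[...,2]>i[...,1]+25)).astype(np.uint8)
    _,_,s,c=cv2.connectedComponentsWithStats(m)
    print([(x[:5].tolist()) for x in s if 20<x[4]<3000])
E
```

```text
scene a [0.434 0.187 0.05 ]
scene b [0.538 0.162 0.05 ]
scene gauge [0.505 0.011 0.052]
scene gbase [0.504 0.013 0.012]
scene bowl [ 0.496 -0.407  0.048]
scene tin [0.689 0.083 0.029]
scene tray [ 0.509 -0.23   0.022]
side a [0.433 0.191 0.05 ]
side b [0.534 0.161 0.05 ]
side gauge [0.507 0.03  0.052]
side gbase [0.509 0.025 0.012]
side bowl [ 0.483 -0.41   0.048]
side tin [0.688 0.083 0.029]
side tray [ 0.509 -0.21   0.022]
[[263, 126, 36, 21, 244], [257, 159, 11, 16, 132], [223, 167, 12, 16, 136]]
[[146, 281, 76, 44, 1472], [264, 280, 18, 26, 270], [310, 308, 19, 27, 311]]
```

View pics/m1.png

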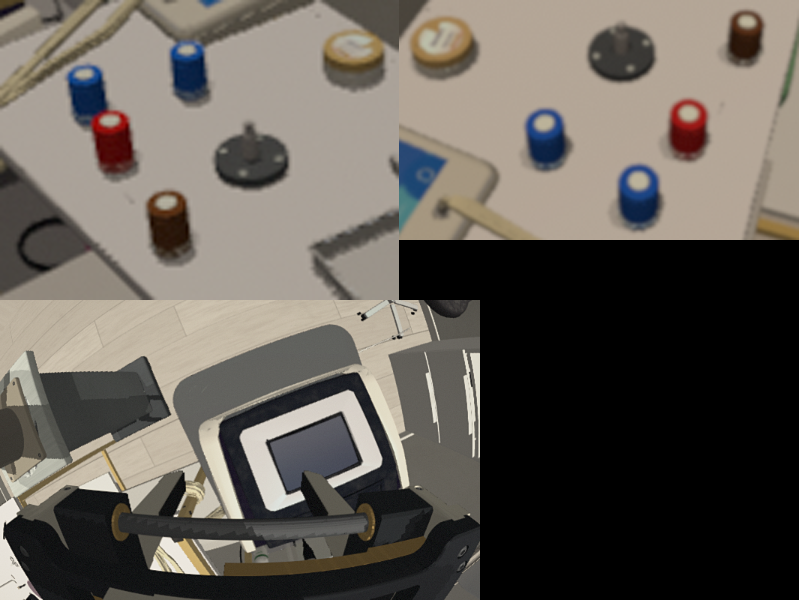

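The crops confirm it: scene dots at a (228.7,168.3) and b (262.3,160.7), side dots at a (319.5,315) and b (272.5,286). Both are blue, so both are caps. Red and brown stay put.

```bash
cat >> h.py <<'E'
from scipy.spatial.transform import Rotation as Ro
from scipy.optimize import least_squares
def tri(cs,ps):
    A=[];b=[]
    for c,p in zip(cs,ps):
        o,d=ray(c,*p); d/=np.linalg.norm(d); M=np.eye(3)-np.outer(d,d); A.append(M); b.append(M@o)
    A=np.vstack(A); b=np.hstack(b); return np.linalg.lstsq(A,b,rcond=None)[0]
def jog(st,target,yaw=None):
    """shift in share units from current tool axes; turn about tool z so tool y gets world angle yaw (mod pi)"""
    R=Ro.from_rotvec(st["orientation"]).as_matrix()
    s=R.T@(np.asarray(target)-st["tool_pos"])/0.2
    y=np.arctan2(R[1,1],R[0,1]); w=0
    if yaw is not None: w=(yaw-y+np.pi/2)%np.pi-np.pi/2
    return "shift",s.round(3),"yaw now",np.degrees(y).round(1),"turn z share",round(-w/(np.pi/2),4)
E
python3 - <<'E'
from h import *
d=pickle.load(open("cams.pkl","rb"))
def dot(n,u,v):
    i=d[n]["frame"].astype(float).min(2); u0,v0=int(u)-5,int(v)-5
    p=i[v0:v0+11,u0:u0+11]; w=np.clip(p-(p.min()+p.max())/2,0,None)
    m=np.zeros_like(w,np.uint8); _,l=cv2.connectedComponents((w>0).astype(np.uint8)); w*=(l==l[5,5]); yy,xx=np.mgrid[v0:v0+11,u0:u0+11]
    return (w*xx).sum()/w.sum(),(w*yy).sum()/w.sum()
P={"a":((228.7,168.3),(319.5,315)),"b":((262.3,160.7),(272.5,286)),"red":((237,184),(344,281)),"brown":((255.7,211),(373,236))}
for k,(s,t) in P.items():
    try: s=dot("scene",*s);t=dot("side",*t)
    except Exception as e: print(e)
    print(k,np.round(s,1),np.round(t,1),tri([d["scene"],d["side"]],[s,t]).round(4),onz(d["scene"],*s,.05)[:2].round(4),onz(d["side"],*t,.05)[:2].round(4))
print("tip",tri([d["scene"],d["side"]],[(283.3,186.6),(311.5,237.5)]).round(4))
# gauge base dark ellipse
for n,(u,v) in(("scene",(284,199)),("side",(311,252))):
    i=d[n]["frame"]; m=(i.max(2)<75).astype(np.uint8); m=cv2.morphologyEx(m,cv2.MORPH_CLOSE,np.ones((5,5),np.uint8)); _,l,s,c=cv2.connectedComponentsWithStats(m)
    k=l[v,u]; print(n,s[k],c[k],onz(d[n],*c[k],.006).round(4))
w=d["wrist"]; print("cam pos",-w["R"].T@w["t"])
st=dict(tool_pos=np.array([.22612,.55529,.21783])); print("tcp px",proj(w,st["tool_pos"],True))
E
```

```text
a [228.4 166.2] [319.3 315. ] [0.4355 0.1949 0.0572] [0.4432 0.2052] [0.4344 0.1916]
b [261.2 159.8] [272.2 286.1] [0.5333 0.1649 0.0549] [0.5371 0.1713] [0.5352 0.1616]
red [236.2 184.7] [344.5 281.3] [0.4124 0.1105 0.0512] [0.4126 0.1119] [0.4131 0.1094]
brown [255. 212.] [373.6 235.4] [ 0.3874 -0.0213  0.051 ] [ 0.3876 -0.0203] [ 0.3879 -0.0224]
tip [0.5091 0.0218 0.0479]
scene [272 187  24  21 343] [283.45189504 198.41690962] [0.5081 0.0225 0.006 ]
side [296 239  31  26 621] [310.82125604 252.36714976] [0.5091 0.0261 0.006 ]
cam pos [0.15358961 0.58608894 0.3840368 ]
tcp px [322.42345848 243.50897795]
```

jog_arm(
  rows=[
    [[-1,-0.57,0],[0,0,0]],
    [[-1,-0.57,0],[0,0,0]],
    [[-1,-0.57,0],[0,0,0]],
    [[-1,-0.57,0],[0,0,0]],
    [[-1,-0.57,0],[0,0,0]],
  ],
  hand=-0.3,
  squeeze=15,
)

```text
t: 0.65
tool_pos: [0.3701, 0.3719, 0.2184]
orientation: [0.606, 3.082, -0.001]
force: [-0.3, 0.8, -0.4]
opening: 0.0614
gripper_force: 0.0
```

jog_arm(
  rows=[
    [[-1,-0.57,0],[0,0,0]],
    [[-1,-0.57,0],[0,0,0]],
    [[-1,-0.57,0],[0,0,0]],
    [[-1,-0.57,0],[0,0,0]],
    [[-1,-0.57,0],[0,0,0]],
  ],
)

```text
t: 1.15
tool_pos: [0.5122, 0.1906, 0.2184]
orientation: [0.607, 3.082, -0.001]
force: [0.3, -0.3, -0.8]
opening: 0.0603
gripper_force: 0.0
```

jog_arm(
  rows=[
    [[-0.17,-0.1,0.34],[0,0,0]],
    [[-0.17,-0.1,0.34],[0,0,0]],
    [[-0.17,-0.1,0.34],[0,0,0]],
    [[-0.17,-0.1,0.34],[0,0,0]],
  ],
)

```text
t: 1.55
tool_pos: [0.5341, 0.1624, 0.1506]
orientation: [-0.605, -3.081, 0.0]
force: [-0.1, -0.9, 0.2]
opening: 0.0607
gripper_force: 0.0
```

Run:
```python
from plant import robot, imaging
from h import *
c=imaging.read_camera("wrist"); pickle.dump(c,open("w1.pkl","wb")); cv2.imwrite("pics/w1.png",c["frame"][:,:,::-1])
s=robot.read_state(); print(s["t"],s["tool_pos"],s["orientation"],s["opening"],"tcp px",proj(c,s["tool_pos"],True))
for k,X in dict(a=[.4345,.191,.05],b=[.535,.1625,.05],tip=[.509,.0225,.052]).items(): print(k,proj(c,X,True).round(1))
```

```text
1.6 [0.534874   0.16301869 0.15194267] [6.03368518e-01 3.08234968e+00 1.10797711e-03] 0.060331764003489115 tcp px [323.74924315 245.08430954]
a [309.8  78.6]
b [323.4 196.3]
tip [182.9 224.5]
```

View pics/w1.png

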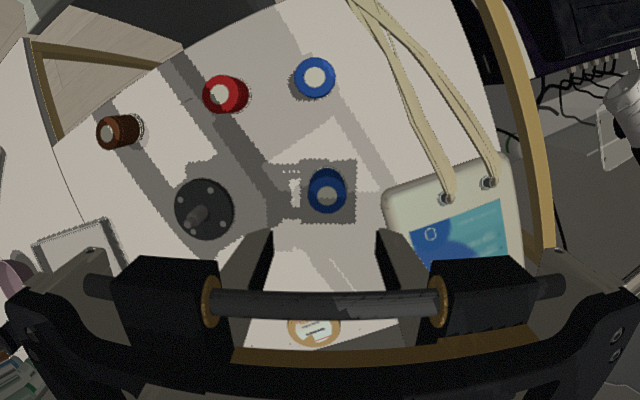

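The wrist view shows cap b's dot near (327,195), cap a's near (315,77), red at (219,95), brown at (109,134) and the pin tip near (187,222). These sit about 3 px off my triangulated predictions. Now I'll refine them.

Run:
```python
from h import *
c=pickle.load(open("w1.pkl","rb")); i=c["frame"].astype(int)
m=((i[...,2]>i[...,0]+40)&(i[...,2]>i[...,1]+20)).astype(np.uint8)
m2=cv2.morphologyEx(m,cv2.MORPH_CLOSE,np.ones((3,3)))
_,l,s,_=cv2.connectedComponentsWithStats(m2)
for k in range(1,len(s)):
    if 300<s[k][4]<3000 and s[k][0]<380:
        x,y,w,h,_=s[k]; print(s[k])
        hole=((m2[y:y+h,x:x+w]==0)).astype(np.uint8)
        _,L,S,C=cv2.connectedComponentsWithStats(hole)
        for j in range(1,len(S)):
            if S[j][4]>60: print(" dot",C[j]+[x,y],S[j][4],onz(c,*(C[j]+[x,y]),.05,True).round(4))
W=i[180:250,165:245].astype(np.uint8); V=i[160:230,290:370].astype(np.uint8); U=i[45:115,275:355].astype(np.uint8)
cv2.imwrite("pics/w1c.png",cv2.resize(np.hstack([W,V,U]),None,fx=3.3,fy=3.3,interpolation=cv2.INTER_CUBIC)[:,:,::-1])
print(onz(c,187,222,.052,True))
```

```text
[294  58  41  40 923]
 dot [297.94565217  62.23913043] 92 [0.4173 0.1872 0.05  ]
 dot [330.34210526  61.71052632] 76 [0.4275 0.2127 0.05  ]
 dot [314.0724234   76.73537604] 359 [0.4344 0.195  0.05  ]
 dot [298.31372549  92.55882353] 102 [0.4419 0.1774 0.05  ]
 dot [329.71590909  93.22727273] 88 [0.4527 0.2018 0.05  ]
[308 169  38  44 949]
 dot [311.45689655 175.77586207] 116 [0.5135 0.1598 0.05  ]
 dot [341.38938053 174.92920354] 113 [0.5228 0.1846 0.05  ]
 dot [326.61538462 195.5739645 ] 338 [0.5355 0.1654 0.05  ]
 dot [311.7375 208.1375] 80 [0.5414 0.1484 0.05  ]
 dot [341.52631579 208.13157895] 76 [0.5517 0.1735 0.05  ]
[0.50836336 0.02824977 0.052     ]
```

View pics/w1c.png

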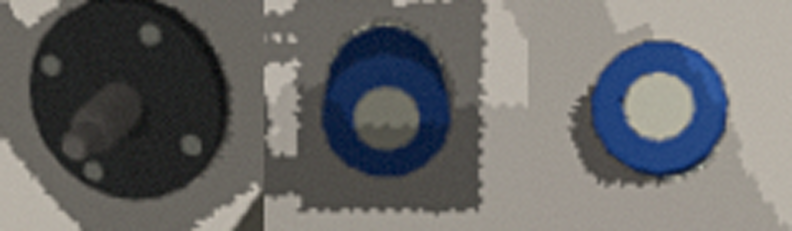

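jog_arm(
  rows=[
    [[0,0.012,0.4],[0,0,0]],
    [[0,0.012,0.4],[0,0,0]],
    [[0,0.012,0.6],[0,0,0]],
    [[0,0.012,0.685],[0,0,0]],
    [[0,0.012,0.685],[0,0,0]],
  ],
)

```text
t: 2.1
tool_pos: [0.5339, 0.1654, 0.0124]
orientation: [-0.601, -3.081, 0.002]
force: [-0.0, 0.2, -0.5]
opening: 0.0604
gripper_force: 0.0
```

jog_arm(
  rows=[
    [[0,0,0],[0,0,0]],
    [[0,0,0],[0,0,0]],
    [[0,0,0],[0,0,0]],
    [[0,0,0],[0,0,0]],
    [[0,0,0],[0,0,0]],
  ],
  hand=1,
  squeeze=15,
)

```text
t: 2.6
tool_pos: [0.5371, 0.1649, 0.0156]
orientation: [0.603, 3.08, 0.002]
force: [-1.0, 1.4, 7.3]
opening: 0.0366
gripper_force: 15.0
```

jog_arm(
  rows=[
    [[0,0,-0.15],[0,0,0]],
    [[0,0,-0.3],[0,0,0]],
    [[0,0,-0.45],[0,0,0]],
    [[0,0,-0.45],[0,0,0]],
  ],
)

```text
t: 3.0
tool_pos: [0.5392, 0.1652, 0.1095]
orientation: [0.602, 3.075, 0.006]
force: [0.9, -0.4, -0.7]
opening: 0.0367
gripper_force: 15.0
```

Run:
```python
from plant import robot, imaging
from h import *
c=imaging.read_camera("wrist"); pickle.dump(c,open("w2.pkl","wb")); s=robot.read_state()
i=c["frame"].astype(int); x,y=proj(c,s["tool_pos"]+[0,0,.035],True); print(s["t"],s["tool_pos"],s["opening"],s["gripper_force"],x,y)
cv2.imwrite("pics/w2.png",cv2.resize(c["frame"][120:320,120:420],None,fx=2.6,fy=2.6,interpolation=cv2.INTER_CUBIC)[:,:,::-1])
print(jog(s,[.510,.0275,.1]), onz(c,*proj(c,[.51,.0275,.052],True),.052,True), proj(c,[.51,.0275,.052],True))
```

```text
3.05 [0.53791634 0.16495244 0.10700641] 0.036482918728388505 14.999796375632286 320.75789599033 269.6457811799793
('shift', array([-0.13 , -0.689,  0.033]), 'yaw now', np.float64(67.8), 'turn z share', 0.0) [0.51   0.0275 0.052 ] [163.33929058 236.22497339]
```

View pics/w2.png

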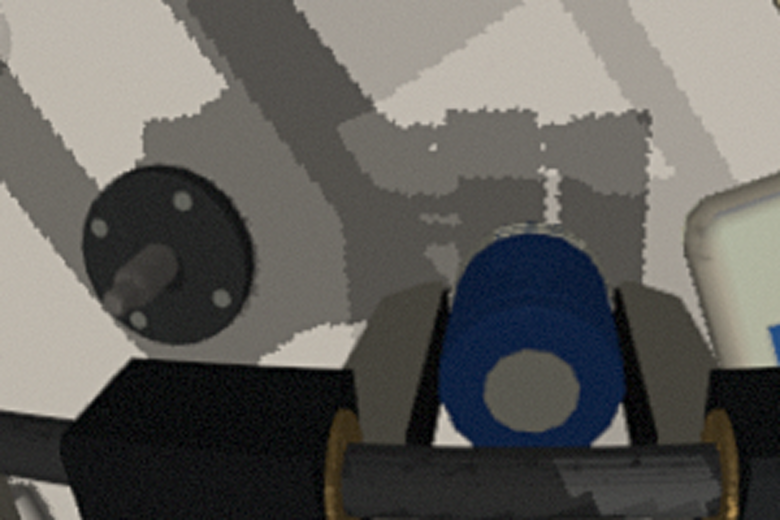

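The cap is held, with its dot at full-frame (324.6,270) and the pin tip at (163.1,235.4). I'll measure the cap-to-pin vector within this one image, so the calibration offset drops out.

Run:
```python
from plant import robot
from h import *
c=pickle.load(open("w2.pkl","rb")); s=robot.read_state()
R=Ro.from_rotvec(s["orientation"]).as_matrix()
i=c["frame"].astype(int); blue=(i[...,2]>i[...,0]+40)
# dot centroid: grey pixels within r 22 of 324.6,270
yy,xx=np.mgrid[:400,:640]; g=(~blue)&(np.hypot(xx-324.6,yy-268)<21)&(i.min(2)>70)
_,l,S,C=cv2.connectedComponentsWithStats(g.astype(np.uint8)); k=np.argmax(S[1:,4])+1; print(S[k],C[k])
dz=s["tool_pos"][2]-.104
cap=onz(c,*C[k],.140+dz,True); tip=onz(c,163.1,235.4,.052,True)
print(s["tool_pos"],cap,tip,"share",R.T@(tip-cap)/.2)
c1=pickle.load(open("w1.pkl","rb"));print("tip from w1",onz(c1,188,224.2,.052,True))
```

```text
[306 255  37  31 859] [323.97089639 270.15250291]
[0.53791634 0.16495244 0.10700641] [0.53823955 0.16653367 0.14300641] [0.50924287 0.02771815 0.052     ] share [-0.12539169 -0.69901124  0.45329704]
tip from w1 [0.51078597 0.02807982 0.052     ]
```

jog_arm(
  rows=[
    [[-0.125,-0.7,0],[0,0,0]],
    [[-0.125,-0.7,0],[0,0,0]],
    [[-0.125,-0.7,0],[0,0,0]],
    [[-0.125,-0.7,0.09],[0,0,0]],
    [[-0.125,-0.7,0.09],[0,0,0]],
  ],
)

```text
t: 3.55
tool_pos: [0.5033, 0.0243, 0.0825]
orientation: [-0.607, -3.077, 0.001]
force: [0.1, -0.1, -0.8]
opening: 0.0367
gripper_force: 15.0
```

jog_arm(
  rows=[
    [[0,0,0],[0,0,0]],
    [[0,0,0],[0,0,0]],
  ],
)

```text
t: 3.75
tool_pos: [0.5061, 0.0262, 0.0858]
orientation: [-0.602, -3.083, -0.0]
force: [0.8, -0.3, -0.5]
opening: 0.0371
gripper_force: 15.0
```

Run:
```python
from plant import robot, imaging
from h import *
d0=pickle.load(open("cams.pkl","rb")); out=[]
for n,(u,v) in(("scene",(283,180)),("side",(311,232))):
    c=imaging.read_camera(n); pickle.dump(c,open(f"{n}3.pkl","wb"))
    for im in (c["frame"],d0[n]["frame"]): out.append(cv2.resize(im[v-35:v+35,u-35:u+35],None,fx=4.2,fy=4.2,interpolation=cv2.INTER_CUBIC))
cv2.imwrite("pics/s3.png",np.vstack([np.hstack(out[:2]),np.hstack(out[2:])])[:,:,::-1])
s=robot.read_state(); print(s["t"],s["tool_pos"],s["force"])
```

```text
3.85 [0.50641771 0.02625956 0.08614623] [ 0.21519221 -0.51957409  0.22778054]
```

View pics/s3.png

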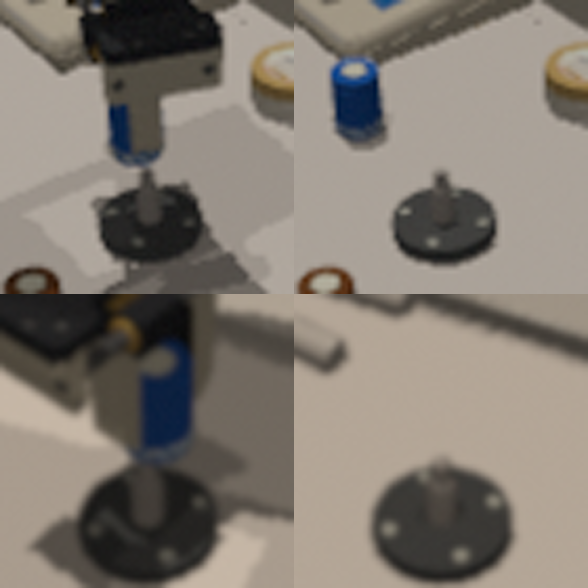

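The scene crop (top left) has the cap's underside at about x=136 and the pin at 148. The side crop has the cap at about 160 and the pin at 146. The cap is therefore offset by several mm, roughly in −x. I'll take intensity profiles to get the number.

Run:
```python
from h import *
for n,(u,v),rows in(("scene",(283,180),(172,175,178,181,183,186,190,194)),("side",(311,232),(225,240,250,258,264,268,272,276))):
    c=pickle.load(open(f"{n}3.pkl","rb")); i=c["frame"].astype(int)
    lo=u-14
    for r in range(v-8,v+22,2) :
        print(n,r,lo,"".join("B" if p[2]>p[0]+30 else "%X"%min(15,p.sum()//40) for p in i[r,lo:lo+28]))
    # predicted px if cap were centred on gauge g, underside .072
    for g in((.509,.0225),(.5105,.0275)):
        print(g,"base c",proj(c,[*g,.012]).round(1),"tip",proj(c,[*g,.052]).round(1),"capbottom",proj(c,[*g,.072]).round(1),"captop",proj(c,[*g,.122]).round(1))
    print("tool cap bottom",proj(c,[.5055,.026,.072]).round(1))
```

```text
scene 172 269 CCCC9BBBB455555558BCCCCCCCCB
scene 174 269 CCCCABBBB355555558BCCCBBBBBB
scene 176 269 CCCCA6BBBB455555569ABABBBBBB
scene 178 269 CCCC95BBBB455555569BABBBBBBB
scene 180 269 CCCB974BBB455555469BBBBBBBBA
scene 182 269 CCCCB9645555554469BBBBABBBBB
scene 184 269 BBBBBABA8777668ABBBBBBBBBBBB
scene 186 269 BBABBBBBBBBA7447ABBBBBBBBAAB
scene 188 269 BBCCCCBBBBBA74459AA99A88ABBB
scene 190 269 CCCCCCBA86434554433223458ABB
scene 192 269 B97764322223444444443122349A
scene 194 269 B87534432333444443222211227A
scene 196 269 CA74433222234444432212222238
scene 198 269 CB73222222222333212221243224
scene 200 269 CC93222222222222222222221135
(0.509, 0.0225) base c [283.6 196.7] tip [282.9 185.5] capbottom [282.5 179.7] captop [281.5 164.8]
(0.5105, 0.0275) base c [283.  195.6] tip [282.2 184.5] capbottom [281.8 178.7] captop [280.8 163.8]
tool cap bottom [280.7 179.7]
side 224 297 A855555555544BBBBBBBBBBB4677
side 226 297 B965555555544BBBBBBBBBBB4677
side 228 297 CA76555555544BBBBBBBBBBB4677
side 230 297 DCBA876655544BBBBBBBBBB45567
side 232 297 DDDDCB98655543BBBBBB44555556
side 234 297 BBBBBBBB97544444544455555555
side 236 297 BBBBBBBBB9754444444445555555
side 238 297 BBBBBBA975444444333444555555
side 240 297 BBA9865334444444332222234455
side 242 297 A854221223344444432211112234
side 244 297 6321111122344444432211112223
side 246 297 3221112112344444432211123454
side 248 297 2223322212344444432211222333
side 250 297 2233333222234444432222222222
side 252 297 3433233332223333222222222222
(0.509, 0.0225) base c [311.4 249.3] tip [311.1 236.1] capbottom [311.  229.3] captop [310.7 211.1]
(0.5105, 0.0275) base c [309.9 250.8] tip [309.6 237.7] capbottom [309.5 230.8] captop [309.1 212.6]
tool cap bottom [312.1 230.8]
```

The edge profiles, using depths of 1.16 m and 0.81 m, put the cap about 4.9 mm short in x and 3.2 mm over in y. That is a tool shift of −5.8 mm in x and −1.1 mm in y. I'll correct and re-measure.

jog_arm(
  rows=[
    [[-0.029,-0.006,0],[0,0,0]],
    [[-0.029,-0.006,0.04],[0,0,0]],
    [[-0.029,-0.006,0.04],[0,0,0]],
    [[-0.029,-0.006,0.04],[0,0,0]],
  ],
)

```text
t: 4.25
tool_pos: [0.5104, 0.0222, 0.077]
orientation: [-0.604, -3.082, 0.0]
force: [0.6, -0.1, -0.7]
opening: 0.0365
gripper_force: 15.0
```

```bash
cat > prof.py <<'E'
from plant import robot, imaging
from h import *
import sys
for n,rows in(("scene",range(172,194,2)),("side",range(224,252,2))):
    ims=[imaging.read_camera(n)["frame"].astype(float) for _ in range(4)]; i=np.mean(ims,0).astype(int)
    np.save(f"{n}_p.npy",i.astype(np.uint8)); lo=269 if n=="scene" else 297
    for r in rows: print(n,r,lo,"".join("B" if p[2]>p[0]+30 else "%X"%min(15,p.sum()//40) for p in i[r,lo:lo+28]))
    if n=="side": print("red ch row 226",i[226,306:326].tolist()[-10:])
s=robot.read_state(); print(s["t"],s["tool_pos"],s["force"])
E
python3 prof.py
```

```text
scene 172 269 CCCCCCA6544455555557BCCCCCCC
scene 174 269 CCCCCCA6BBBB45555557BCCCBBBB
scene 176 269 CCCCCCA6BBBB455555569BBBBBBB
scene 178 269 CCCCCCA7BBBB455555559BBBBBBB
scene 180 269 CCCCCBA7BBBB455555558ABBABBA
scene 182 269 CCCCCCB84BBB455555558ABABBBB
scene 184 269 CBABBBBA754433444447ABBBBBBB
scene 186 269 BBBABBBBA9764444689BAABBBABB
scene 188 269 BBBBBCCBBABA74469A9A9A8558AA
scene 190 269 CCCCCCBB95434554432223455559
scene 192 269 CCA7643222234444433434323456
side 224 297 655555555543BBBBBBBBBB356777
side 226 297 755555555543BBBBBBBBBB356777
side 228 297 865555555543BBBBBBBBBB345667
side 230 297 A87655555543BBBBBBBBBB455556
side 232 297 BBA987655543BBBBBBBBB4555555
side 234 297 BBBBBA9754433B3BB44444555555
side 236 297 BBBBBB9754444455554445555555
side 238 297 BBBBA87554333444333444555555
side 240 297 BA98643234444444332222234455
side 242 297 9642212223344444432211112234
side 244 297 4221111122344444432211112334
side 246 297 2222221112344444432212223456
side 248 297 2333322112344444432222222333
side 250 297 2333333222334444432222222222
red ch row 226 [[11, 32, 63], [12, 32, 63], [15, 33, 63], [37, 45, 65], [70, 69, 73], [96, 90, 85], [109, 101, 92], [112, 103, 94], [112, 104, 94], [112, 104, 94]]
4.65 [0.5109685  0.02211437 0.07781702] [ 0.17929639 -0.2612283  -0.61623782]
```

jog_arm(
  rows=[
    [[-0.003,0.001,0.03],[0,0,0]],
    [[-0.003,0.001,0.06],[0,0,0]],
    [[-0.003,0.001,0.09],[0,0,0]],
    [[-0.003,0.001,0.11],[0,0,0]],
    [[-0.003,0.001,0.11],[0,0,0]],
  ],
)

```text
t: 5.15
tool_pos: [0.5106, 0.0221, 0.0545]
orientation: [-0.603, -3.081, 0.0]
force: [-0.1, -0.9, -0.6]
opening: 0.0368
gripper_force: 15.0
```

jog_arm(
  rows=[
    [[0,0,0.01],[0,0,0]],
    [[0,0,0.02],[0,0,0]],
    [[0,0,0.02],[0,0,0]],
  ],
)

```text
t: 5.45
tool_pos: [0.5118, 0.0223, 0.0518]
orientation: [0.604, 3.083, 0.001]
force: [0.9, 1.0, 1.0]
opening: 0.0366
gripper_force: 15.0
```

jog_arm(
  rows=[
    [[0,0,0.01],[0,0,0]],
    [[0,0,0.01],[0,0,0]],
    [[0,0,0.01],[0,0,0]],
  ],
)

```text
t: 5.75
tool_pos: [0.5117, 0.0226, 0.0496]
orientation: [0.604, 3.083, 0.001]
force: [2.2, 4.4, -1.2]
opening: 0.0368
gripper_force: 15.0
```

jog_arm(
  rows=[
    [[0,0,0.01],[0,0,0]],
    [[0,0,0.01],[0,0,0]],
    [[0,0,0.01],[0,0,0]],
  ],
)

```text
t: 6.05
tool_pos: [0.5117, 0.0226, 0.0477]
orientation: [0.604, 3.083, 0.001]
force: [1.6, 5.6, 0.8]
opening: 0.0366
gripper_force: 15.0
```

jog_arm(
  rows=[
    [[0.001,0.003,0],[0,0,0]],
    [[0.001,0.003,0.01],[0,0,0]],
    [[0.001,0.003,0.02],[0,0,0]],
    [[0.001,0.003,0.02],[0,0,0]],
  ],
)

```text
t: 6.45
tool_pos: [0.5114, 0.0228, 0.0433]
orientation: [-0.604, -3.083, -0.0]
force: [1.6, 5.2, -0.6]
opening: 0.0364
gripper_force: 15.0
```

jog_arm(
  rows=[
    [[0,0,0.01],[0,0,0]],
    [[0,0,0.02],[0,0,0]],
    [[0,0,0.02],[0,0,0]],
  ],
)

```text
t: 6.75
tool_pos: [0.5114, 0.0228, 0.0393]
orientation: [-0.604, -3.083, -0.0]
force: [0.2, 5.3, -0.5]
opening: 0.0366
gripper_force: 15.0
```

jog_arm(
  rows=[
    [[0.001,0.003,0.01],[0,0,0]],
    [[0.001,0.003,0.02],[0,0,0]],
    [[0.001,0.003,0.03],[0,0,0]],
    [[0.001,0.003,0.04],[0,0,0]],
    [[0.001,0.003,0.04],[0,0,0]],
  ],
)

```text
t: 7.25
tool_pos: [0.5111, 0.0231, 0.031]
orientation: [-0.604, -3.082, 0.001]
force: [-0.3, 0.8, -0.9]
opening: 0.0367
gripper_force: 15.0
```

jog_arm(
  rows=[
    [[0,0,0.01],[0,0,0]],
    [[0,0,0.02],[0,0,0]],
    [[0,0,0.02],[0,0,0]],
  ],
)

```text
t: 7.55
tool_pos: [0.5116, 0.0232, 0.0277]
orientation: [-0.604, -3.083, 0.0]
force: [-0.7, 0.1, 1.4]
opening: 0.0367
gripper_force: 15.0
```

jog_arm(
  rows=[
    [[0,0,0.006],[0,0,0]],
    [[0,0,0.006],[0,0,0]],
    [[0,0,0.006],[0,0,0]],
  ],
)

```text
t: 7.85
tool_pos: [0.5118, 0.0231, 0.0276]
orientation: [0.604, 3.083, -0.001]
force: [-7.2, 0.4, 12.8]
opening: 0.0366
gripper_force: 15.0
```

jog_arm(
  rows=[
    [[0,0,0.004],[0,0,0]],
    [[0,0,0.004],[0,0,0]],
    [[0,0,0.004],[0,0,0]],
  ],
)

```text
t: 8.15
tool_pos: [0.5119, 0.0231, 0.0274]
orientation: [0.604, 3.083, -0.001]
force: [-8.5, -1.4, 17.7]
opening: 0.0366
gripper_force: 15.0
```

It goes all the way down: a hard stop at the base with underside about 12–13 mm, so cap b fits. I'll release briefly so it seats freely, then re-grip.

jog_arm(
  rows=[
    [[0,0,-0.008],[0,0,0]],
    [[0,0,-0.008],[0,0,0]],
    [[0,0,-0.008],[0,0,0]],
    [[0,0,-0.008],[0,0,0]],
  ],
  hand=0.03,
)

```text
t: 8.55
tool_pos: [0.5114, 0.0233, 0.0269]
orientation: [-0.604, -3.083, 0.0]
force: [-0.4, 0.2, 0.0]
opening: 0.0449
gripper_force: 0.0
```

Run:
```python
from plant import robot, imaging
from h import *
s=robot.read_state(); print(s["t"],s["tool_pos"],s["force"],s["opening"])
d={}; o=[]
for n,(u,v) in(("scene",(283,180)),("side",(311,232))):
    c=imaging.read_camera(n); d[n]=c
    o.append(cv2.resize(c["frame"][v-35:v+35,u-35:u+35],None,fx=4.2,fy=4.2,interpolation=cv2.INTER_CUBIC))
full=d["side"]["frame"][110:240,270:410]
o.append(cv2.resize(full,(316,294)))
cv2.imwrite("pics/s5.png",np.hstack([o[0],o[1]])[:,:,::-1]); pickle.dump(d,open("c5.pkl","wb"))
cv2.imwrite("pics/tray.png",np.hstack([cv2.resize(d["scene"]["frame"][200:320,290:430],(420,360)),cv2.resize(full,(378,360))])[:,:,::-1])
```

```text
8.55 [0.5113865  0.0233262  0.02690459] [-0.39722366  0.2065091   0.04938454] 0.04492725210476062
```

View pics/s5.png

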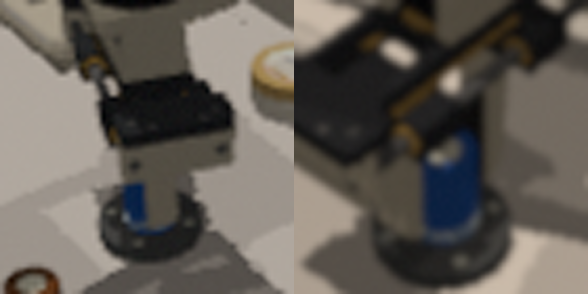

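View pics/tray.png

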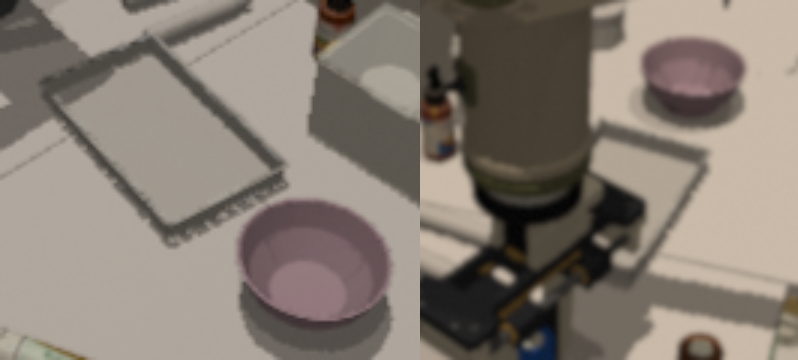

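Both views show cap b seated on the base. In the scene view, the tray corners are at about (304,228), (340,213), (384,256) and (347,278), and the bowl rim is centred at about (395,287).

Run:
```python
from plant import robot
from h import *
d=pickle.load(open("cams.pkl","rb")); c=d["scene"]
P=[(304.3,228.3),(340,212.7),(384.3,256),(346.7,278.3)]
Q=np.array([onz(c,*p,.022) for p in P]); print(Q.round(3)[:,:2],"mean",Q.mean(0).round(3), [np.linalg.norm(Q[k]-Q[k-1]).round(3) for k in range(4)])
rim=[onz(c,369.5,286,.048),onz(c,420,288,.048),onz(c,394.5,266.7,.048),onz(c,394.5,308,.048)]
print("bowl",np.round(rim,3)[:,:2].tolist(),np.mean(rim,0).round(3))
for n in("scene","side"):
    i=d[n]["frame"].astype(int); m=((i[...,0]>i[...,1]+14)&(i[...,2]>i[...,1]+2)).astype(np.uint8)
    _,l,s,C=cv2.connectedComponentsWithStats(m); k=np.argmax(s[1:,4])+1; print(n,s[k])
    pts=np.argwhere(l==k)[:,::-1].astype(float)
    q=np.array([onz(d[n],*p,.048)[:2] for p in pts]); print(" back-proj x",q[:,0].min().round(3),q[:,0].max().round(3),"y",q[:,1].min().round(3),q[:,1].max().round(3))
print("bottle",onz(d["side"],277,164,0).round(3),"box top corners",[onz(c,*p,.08).round(3) for p in((398,212),(398,242),(425,258))])
s=robot.read_state(); print(s["tool_pos"])
```

```text
[[ 0.465 -0.127]
 [ 0.577 -0.141]
 [ 0.551 -0.328]
 [ 0.435 -0.319]] mean [ 0.507 -0.229  0.022] [np.float64(0.194), np.float64(0.113), np.float64(0.188), np.float64(0.117)]
bowl [[0.442, -0.382], [0.521, -0.456], [0.524, -0.38], [0.44, -0.456]] [ 0.482 -0.419  0.048]
scene [ 370  266   50   41 1294]
 back-proj x 0.428 0.538 y -0.469 -0.361
side [369 141   1   1   1]
 back-proj x 0.48 0.48 y -0.373 -0.373
bottle [ 0.707 -0.253  0.   ] box top corners [array([ 0.643, -0.281,  0.08 ]), array([ 0.563, -0.352,  0.08 ]), array([ 0.571, -0.423,  0.08 ])]
[0.51139815 0.02335003 0.02694257]
```

jog_arm(
  rows=[
    [[0,0,0],[0,0,0]],
    [[0,0,0],[0,0,0]],
    [[0,0,0],[0,0,0]],
    [[0,0,0],[0,0,0]],
  ],
  hand=1,
  squeeze=15,
)

```text
t: 9.05
tool_pos: [0.5115, 0.0234, 0.0271]
orientation: [-0.604, -3.083, 0.0]
force: [0.4, 1.0, -0.5]
opening: 0.0366
gripper_force: 15.0
```

jog_arm(
  rows=[
    [[0,0,-0.08],[0,0,0]],
    [[0,0,-0.2],[0,0,0]],
    [[0,0,-0.35],[0,0,0]],
    [[0,0,-0.45],[0,0,0]],
    [[0,0,-0.45],[0,0,0]],
  ],
)

```text
t: 9.55
tool_pos: [0.5141, 0.0232, 0.1208]
orientation: [0.603, 3.077, 0.001]
force: [1.2, 0.3, -1.1]
opening: 0.0369
gripper_force: 15.0
```

jog_arm(
  rows=[
    [[-0.226,-0.58,0],[0,0,0]],
    [[-0.226,-0.58,0],[0,0,0]],
    [[-0.226,-0.58,0],[0,0,0]],
    [[-0.226,-0.58,0],[0,0,0]],
  ],
)

```text
t: 9.95
tool_pos: [0.5088, -0.104, 0.1158]
orientation: [-0.609, -3.08, 0.001]
force: [-0.7, 0.5, 0.0]
opening: 0.0368
gripper_force: 15.0
```

jog_arm(
  rows=[
    [[-0.226,-0.58,0],[0,0,0]],
    [[-0.226,-0.58,0],[0,0,0]],
    [[-0.226,-0.58,0],[0,0,0]],
    [[-0.226,-0.58,0.2],[0,0,0]],
    [[-0.226,-0.58,0.3],[0,0,0]],
  ],
)

```text
t: 10.45
tool_pos: [0.5064, -0.2249, 0.0538]
orientation: [-0.606, -3.08, -0.002]
force: [-1.0, -0.1, -0.6]
opening: 0.0369
gripper_force: 15.0
```

Run:
```python
from plant import robot, imaging
from h import *
d={n:imaging.read_camera(n) for n in("scene","side")}
s=robot.read_state(); print(s["t"],s["tool_pos"],s["force"],s["opening"],s["gripper_force"])
for n in d:
    c=d[n]; i=c["frame"].astype(int); m=((i[...,2]>i[...,0]+30)).astype(np.uint8)
    _,l,S,C=cv2.connectedComponentsWithStats(m); print(n,[(S[k].tolist()) for k in range(1,len(S)) if S[k][4]>25],"exp",proj(c,s["tool_pos"]+[0,0,.011]).round(1))
```

```text
10.55 [ 0.50452035 -0.22308502  0.05220321] [ 0.12770146  0.84520445 -0.63090253] 0.03692143006736115 15.000045597553253
scene [[254, 121, 46, 26, 499], [222, 167, 13, 17, 154], [335, 221, 7, 20, 98], [618, 338, 9, 10, 26], [628, 348, 12, 9, 40]] exp [341.3 229.3]
side [[346, 156, 8, 19, 107], [126, 280, 97, 76, 3312], [310, 308, 20, 29, 395]] exp [345.8 165.2]
```

jog_arm(
  rows=[
    [[0,0,0.05],[0,0,0]],
    [[0,0,0.1],[0,0,0]],
    [[0,0,0.15],[0,0,0]],
    [[0,0,0.15],[0,0,0]],
    [[0,0,0.15],[0,0,0]],
  ],
)

```text
t: 11.05
tool_pos: [0.5078, -0.2255, 0.0273]
orientation: [-0.604, -3.083, -0.0]
force: [1.0, 0.1, -0.4]
opening: 0.0365
gripper_force: 15.0
```

jog_arm(
  rows=[
    [[0,0,0.02],[0,0,0]],
    [[0,0,0.03],[0,0,0]],
    [[0,0,0.03],[0,0,0]],
    [[0,0,0.03],[0,0,0]],
  ],
)

```text
t: 11.45
tool_pos: [0.5078, -0.2257, 0.0213]
orientation: [0.604, 3.083, -0.0]
force: [-0.5, -0.5, -0.3]
opening: 0.037
gripper_force: 15.0
```

jog_arm(
  rows=[
    [[0,0,0.01],[0,0,0]],
    [[0,0,0.017],[0,0,0]],
    [[0,0,0.017],[0,0,0]],
    [[0,0,0.017],[0,0,0]],
  ],
)

```text
t: 11.85
tool_pos: [0.5077, -0.2256, 0.0177]
orientation: [-0.604, -3.083, -0.0]
force: [-0.9, 0.2, 0.1]
opening: 0.0366
gripper_force: 15.0
```

jog_arm(
  rows=[
    [[0,0,0],[0,0,0]],
    [[0,0,0],[0,0,0]],
    [[0,0,0],[0,0,0]],
    [[0,0,0],[0,0,0]],
  ],
  hand=-0.15,
)

```text
t: 12.25
tool_pos: [0.5079, -0.2257, 0.0179]
orientation: [0.604, 3.083, -0.0]
force: [-0.2, 0.5, -0.1]
opening: 0.0533
gripper_force: 0.0
```

jog_arm(
  rows=[
    [[0,0,-0.1],[0,0,0]],
    [[0,0,-0.3],[0,0,0]],
    [[0,0,-0.5],[0,0,0]],
    [[0,0,-0.65],[0,0,0]],
    [[0,0,-0.65],[0,0,0]],
  ],
)

```text
t: 12.75
tool_pos: [0.5109, -0.2273, 0.1539]
orientation: [0.602, 3.074, -0.005]
force: [0.5, -0.6, 0.8]
opening: 0.0531
gripper_force: 0.0
```

Run:
```python
from plant import robot, imaging
from h import *
d={n:imaging.read_camera(n) for n in("scene","side","wrist")}; pickle.dump(d,open("c6.pkl","wb"))
s=robot.read_state(); print(s["t"],s["tool_pos"],s["force"],s["opening"])
for n in d:
    c=d[n]; i=c["frame"].astype(int); m=((i[...,2]>i[...,0]+30)).astype(np.uint8)
    _,l,S,C=cv2.connectedComponentsWithStats(m); print(n,[(S[k].tolist()) for k in range(1,len(S)) if S[k][4]>25],"exp",proj(c,[.5078,-.2257,.027],n=="wrist").round(1))
print(jog(s,[.4345,.1915,.15]))
```

```text
12.9 [ 0.50741071 -0.2254306   0.14707047] [0.0609292  0.49677705 0.53719339] 0.05358227169641038
scene [[254, 121, 46, 26, 501], [222, 167, 13, 17, 154], [335, 229, 14, 21, 216]] exp [342.5 239.9]
side [[340, 166, 12, 19, 159], [127, 280, 96, 76, 3261], [310, 308, 20, 29, 394]] exp [344.3 175.9]
wrist [[590, 6, 35, 28, 689], [305, 167, 39, 45, 1043]] exp [323.  188.3]
('shift', array([ 1.124,  1.793, -0.014]), 'yaw now', np.float64(67.8), 'turn z share', 0.0)
```

jog_arm(
  rows=[
    [[0.56,0.9,0],[0,0,0]],
    [[0.56,0.9,0],[0,0,0]],
    [[0.56,0.9,0],[0,0,0]],
    [[0.56,0.9,0],[0,0,0]],
    [[0.56,0.9,0],[0,0,0]],
  ],
  hand=-0.3,
)

```text
t: 13.4
tool_pos: [0.4695, -0.0125, 0.1455]
orientation: [-0.598, -3.08, -0.002]
force: [0.8, 0.0, 0.4]
opening: 0.0604
gripper_force: 0.0
```

jog_arm(
  rows=[
    [[0.56,0.9,0],[0,0,0]],
    [[0.56,0.9,0],[0,0,0]],
    [[0.56,0.9,0],[0,0,0]],
    [[0.56,0.9,0],[0,0,0]],
    [[0.56,0.9,0],[0,0,0]],
  ],
)

```text
t: 13.9
tool_pos: [0.4342, 0.1956, 0.1462]
orientation: [-0.598, -3.082, 0.0]
force: [0.7, -1.3, -0.7]
opening: 0.0603
gripper_force: 0.0
```

jog_arm(
  rows=[
    [[0,0,0],[0,0,0]],
    [[0,0,0],[0,0,0]],
    [[0,0,0],[0,0,0]],
  ],
)

```text
t: 14.2
tool_pos: [0.4364, 0.1905, 0.1473]
orientation: [-0.607, -3.082, 0.002]
force: [0.2, -0.2, 0.3]
opening: 0.0605
gripper_force: 0.0
```

Run:
```python
from plant import robot, imaging
from h import *
c=imaging.read_camera("wrist"); s=robot.read_state(); print(s["t"],s["tool_pos"],s["opening"])
i=c["frame"].astype(int); m=((i[...,2]>i[...,0]+40)&(i[...,2]>i[...,1]+20)).astype(np.uint8)
_,l,S,C=cv2.connectedComponentsWithStats(m)
for k in range(1,len(S)):
    if S[k][4]>300: print(S[k])
print("b in w1 was [308 169 38 44]; tool then .5349 .1630 .1519")
```

```text
14.25 [0.43649465 0.19061844 0.1474522 ] 0.06058332572905537
[308 167  39  44 955]
b in w1 was [308 169 38 44]; tool then .5349 .1630 .1519
```

jog_arm(
  rows=[
    [[0.01,0.012,0.2],[0,0,0]],
    [[0.01,0.012,0.4],[0,0,0]],
    [[0.01,0.012,0.6],[0,0,0]],
    [[0.01,0.012,0.665],[0,0,0]],
    [[0.01,0.012,0.665],[0,0,0]],
  ],
)

```text
t: 14.75
tool_pos: [0.4335, 0.1937, 0.013]
orientation: [-0.605, -3.078, 0.004]
force: [-1.0, -0.5, -0.0]
opening: 0.0604
gripper_force: 0.0
```

jog_arm(
  rows=[
    [[0,0,0],[0,0,0]],
    [[0,0,0],[0,0,0]],
    [[0,0,0],[0,0,0]],
    [[0,0,0],[0,0,0]],
    [[0,0,0],[0,0,0]],
  ],
  hand=1,
  squeeze=15,
)

```text
t: 15.25
tool_pos: [0.4364, 0.1955, 0.0162]
orientation: [0.603, 3.081, 0.001]
force: [-0.0, -2.3, 7.6]
opening: 0.0345
gripper_force: 15.0
```

jog_arm(
  rows=[
    [[0,0,-0.15],[0,0,0]],
    [[0,0,-0.3],[0,0,0]],
    [[0,0,-0.4],[0,0,0]],
    [[0,0,-0.4],[0,0,0]],
    [[0,0,-0.4],[0,0,0]],
  ],
)

```text
t: 15.75
tool_pos: [0.4353, 0.1954, 0.0947]
orientation: [0.603, 3.082, 0.001]
force: [0.1, -0.6, -0.9]
opening: 0.0346
gripper_force: 15.0
```

Run:
```python
from plant import robot, imaging
from h import *
c=imaging.read_camera("wrist"); s=robot.read_state(); print(s["t"],s["tool_pos"],s["opening"],s["gripper_force"])
i=c["frame"].astype(int); blue=(i[...,2]>i[...,0]+40)
yy,xx=np.mgrid[:400,:640]; g=(~blue)&(np.hypot(xx-324.6,yy-268)<21)&(i.min(2)>70)
_,l,S,C=cv2.connectedComponentsWithStats(g.astype(np.uint8)); k=np.argmax(S[1:,4])+1; print(S[k],C[k],"b was 323.97,270.15")
print(jog(s,[.5113,.0232,.1]))
```

```text
15.8 [0.43453032 0.19511735 0.0937946 ] 0.034843967444004885 14.973752714195143
[306 254  37  32 866] [324.22401848 269.53233256] b was 323.97,270.15
('shift', array([-0.68 , -0.651, -0.031]), 'yaw now', np.float64(67.8), 'turn z share', 0.0)
```

jog_arm(
  rows=[
    [[-0.678,-0.653,0],[0,0,0]],
    [[-0.678,-0.653,0],[0,0,0]],
    [[-0.678,-0.653,0],[0,0,0]],
    [[-0.678,-0.653,0],[0,0,0]],
    [[-0.678,-0.653,0],[0,0,0]],
  ],
)

```text
t: 16.3
tool_pos: [0.5118, 0.0192, 0.0931]
orientation: [-0.61, -3.08, 0.002]
force: [0.2, 0.7, -0.7]
opening: 0.035
gripper_force: 15.0
```

jog_arm(
  rows=[
    [[0,0,0.03],[0,0,0]],
    [[0,0,0.08],[0,0,0]],
    [[0,0,0.08],[0,0,0]],
    [[0,0,0.08],[0,0,0]],
    [[0,0,0.08],[0,0,0]],
  ],
)

```text
t: 16.8
tool_pos: [0.5114, 0.024, 0.0789]
orientation: [0.602, 3.083, 0.0]
force: [0.3, 1.2, -1.1]
opening: 0.0346
gripper_force: 15.0
```

```bash
python3 prof.py
python3 - <<'E'
import numpy as np,cv2
a=np.load("scene_p.npy")[145:215,248:318]; b=np.load("side_p.npy")[197:267,276:346]
cv2.imwrite("pics/s7.png",cv2.resize(np.hstack([a,b]),None,fx=4.2,fy=4.2,interpolation=cv2.INTER_CUBIC)[:,:,::-1])
E
```

```text
scene 172 269 CCCCCCA4BBBB45555558BCCCCCCC
scene 174 269 CCCCCCA5BBBB45555557ACCBBBBB
scene 176 269 CCCCCCA6BBBB455555569BBBBABB
scene 178 269 CCCCCCA6BBBB455555569BBBBBAB
scene 180 269 CCCCBBA7BBBB455555558ABBBBAB
scene 182 269 CCCCCBA85BBB444444459BBBBBBB
scene 184 269 BABBBBB975B445443469ABBBBBBB
scene 186 269 BBBBBBBBBAA854469BBBBBABBBBB
scene 188 269 BBBCCCCBBBBA74468999975557AB
scene 190 269 CCCCCCBB96434554432223455559
scene 192 269 CCA7643222234444433334323457
side 224 297 655555555443BBBBBBBBBB467777
side 226 297 755555555443BBBBBBBBBB467777
side 228 297 865555555443BBBBBBBBBB356677
side 230 297 B97665555443BBBBBBBBB4565556
side 232 297 CBA987655443BBBBBBBB45665555
side 234 297 BBBBBA965443BBBB345555555555
side 236 297 BBBBBB9754444455544455555555
side 238 297 BBBA986544333444333444555555
side 240 297 BA97532234444444332222234455
side 242 297 8642221223344444432211112234
side 244 297 4211111112344444432211122333
side 246 297 2232211112344444432222223455
side 248 297 3333322112344444432222222333
side 250 297 3333333222334444432222222222
red ch row 226 [[11, 31, 63], [10, 30, 62], [20, 35, 62], [52, 55, 68], [88, 83, 81], [106, 98, 90], [112, 103, 93], [112, 104, 94], [112, 104, 94], [112, 104, 94]]
17.2 [0.51164377 0.02314482 0.07902884] [ 0.21471339 -0.21786189 -1.17932212]
```

View pics/s7.png

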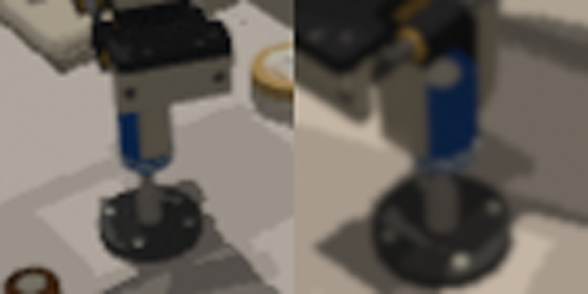

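Cap a hangs upright above the pin, aligned in both views like b was. Now a slow descent, watching the force.

jog_arm(
  rows=[
    [[0,0,0.03],[0,0,0]],
    [[0,0,0.06],[0,0,0]],
    [[0,0,0.09],[0,0,0]],
    [[0,0,0.11],[0,0,0]],
    [[0,0,0.11],[0,0,0]],
  ],
)

```text
t: 17.7
tool_pos: [0.511, 0.0234, 0.0559]
orientation: [-0.604, -3.082, -0.0]
force: [1.0, 0.8, -1.2]
opening: 0.0347
gripper_force: 15.0
```

jog_arm(
  rows=[
    [[0,0,0.01],[0,0,0]],
    [[0,0,0.015],[0,0,0]],
    [[0,0,0.015],[0,0,0]],
  ],
)

```text
t: 18.0
tool_pos: [0.5121, 0.0234, 0.0545]
orientation: [0.603, 3.082, 0.001]
force: [-0.6, 3.7, 4.4]
opening: 0.0346
gripper_force: 15.0
```

jog_arm(
  rows=[
    [[0,0,0.005],[0,0,0]],
    [[0,0,0.005],[0,0,0]],
    [[0,0,0.005],[0,0,0]],
  ],
)

```text
t: 18.3
tool_pos: [0.5126, 0.0234, 0.054]
orientation: [0.603, 3.081, 0.001]
force: [0.8, 3.3, 5.5]
opening: 0.0344
gripper_force: 15.0
```

jog_arm(
  rows=[
    [[0.001,0.003,0.005],[0,0,0]],
    [[0.001,0.003,0.005],[0,0,0]],
    [[0.001,0.003,0.005],[0,0,0]],
  ],
)

```text
t: 18.6
tool_pos: [0.5128, 0.0241, 0.0531]
orientation: [0.603, 3.081, 0.001]
force: [-0.1, 3.0, 7.0]
opening: 0.0344
gripper_force: 15.0
```

jog_arm(
  rows=[
    [[0,0,0.005],[0,0,0]],
    [[0,0,0.005],[0,0,0]],
    [[0,0,0.005],[0,0,0]],
  ],
)

```text
t: 18.9
tool_pos: [0.5134, 0.0239, 0.0528]
orientation: [0.603, 3.079, 0.001]
force: [0.0, 2.5, 9.7]
opening: 0.035
gripper_force: 15.0
```

Firm stop at underside ≈ 38–39 mm with rising force, so it's on the step. I'll ease off and release briefly so the cap rests freely.

jog_arm(
  rows=[
    [[0,0,-0.008],[0,0,0]],
    [[0,0,-0.008],[0,0,0]],
    [[0,0,-0.008],[0,0,0]],
    [[0,0,-0.008],[0,0,0]],
  ],
  hand=0.1,
)

```text
t: 19.3
tool_pos: [0.5112, 0.0237, 0.0521]
orientation: [-0.604, -3.082, 0.0]
force: [0.2, -0.2, 0.9]
opening: 0.0421
gripper_force: 0.0
```

```bash
python3 prof.py | grep -v "side 22[468]"
```

```text
scene 172 269 CCCCBB9544555555555555555555
scene 174 269 CCCCCCA555555555555555555555
scene 176 269 CCCCCCA643245555555555555556
scene 178 269 CCCCCCA655555555555567999ABB
scene 180 269 CCCBBBB95543455555557ABBBBBB
scene 182 269 CCCBBBB8BBBB355555557ABBBBBB
scene 184 269 CBBBBBB8BBBB355555558ABBBBBB
scene 186 269 BBBBBBB8BBBBB45555558AAAAABB
scene 188 269 BBBBCCB95BBBB4555555555559BB
scene 190 269 CCB9A96554BBB45555443345569B
scene 192 269 CB87643222B3444443322222359B
side 230 297 5555555544BBBBBBBBBBBB234555
side 232 297 55555555443BBBBBBBBBBB345555
side 234 297 55555555543BBBBBBBBBBB455555
side 236 297 55555555543BBBBBBBBBBB455555
side 238 297 65555555543BBBBBBBBBBB455555
side 240 297 76655555543BBBBBBBBBB4544555
side 242 297 86555555543BBBBBBBB455422234
side 244 297 4222344444444444444443222233
side 246 297 2111222223344454433222123455
side 248 297 2211111112344444432212222333
side 250 297 4332112122334444432222222223
red ch row 226 [[12, 31, 62], [11, 31, 61], [10, 28, 55], [19, 25, 43], [40, 39, 37], [64, 58, 49], [75, 69, 58], [81, 74, 63], [91, 84, 73], [104, 96, 86]]
19.7 [0.51153448 0.0237846  0.05241179] [-0.2197475   0.78219199 -0.33745481]
```

Released, the cap stays high with the pin visible below it, so cap a is the reject. Next it goes to the bowl.

jog_arm(
  rows=[
    [[0,0,0],[0,0,0]],
    [[0,0,0],[0,0,0]],
    [[0,0,0],[0,0,0]],
    [[0,0,0],[0,0,0]],
  ],
  hand=1,
  squeeze=15,
)

```text
t: 20.1
tool_pos: [0.5116, 0.024, 0.0525]
orientation: [0.604, 3.083, 0.0]
force: [0.2, 2.7, -0.1]
opening: 0.0352
gripper_force: 14.9
```

jog_arm(
  rows=[
    [[0,0,-0.08],[0,0,0]],
    [[0,0,-0.2],[0,0,0]],
    [[0,0,-0.38],[0,0,0]],
    [[0,0,-0.38],[0,0,0]],
  ],
)

```text
t: 20.5
tool_pos: [0.5148, 0.0235, 0.1338]
orientation: [0.602, 3.075, 0.001]
force: [1.1, -0.5, 0.0]
opening: 0.0352
gripper_force: 14.9
```

jog_arm(
  rows=[
    [[-0.233,-0.697,0],[0,0,0]],
    [[-0.233,-0.697,0],[0,0,0]],
    [[-0.233,-0.697,0],[0,0,0]],
    [[-0.233,-0.697,0],[0,0,0]],
  ],
)

```text
t: 20.9
tool_pos: [0.5012, -0.128, 0.128]
orientation: [-0.612, -3.081, 0.004]
force: [0.5, 0.8, 0.4]
opening: 0.0347
gripper_force: 14.9
```

jog_arm(
  rows=[
    [[-0.233,-0.697,0],[0,0,0]],
    [[-0.233,-0.697,0],[0,0,0]],
    [[-0.233,-0.697,0],[0,0,0]],
    [[-0.233,-0.697,0],[0,0,0]],
  ],
)

```text
t: 21.3
tool_pos: [0.4917, -0.2741, 0.128]
orientation: [-0.61, -3.082, 0.003]
force: [-0.1, 0.3, -0.3]
opening: 0.0349
gripper_force: 14.9
```

jog_arm(
  rows=[
    [[-0.233,-0.697,0],[0,0,0]],
    [[-0.233,-0.697,0],[0,0,0]],
    [[-0.233,-0.697,0],[0,0,0]],
    [[-0.233,-0.697,0],[0,0,0]],
    [[-0.233,-0.697,0],[0,0,0]],
  ],
)

```text
t: 21.8
tool_pos: [0.4829, -0.416, 0.1272]
orientation: [-0.606, -3.081, -0.002]
force: [-0.0, -0.1, -0.1]
opening: 0.035
gripper_force: 14.9
```

Run:
```python
from plant import robot, imaging
from h import *
d={n:imaging.read_camera(n) for n in("scene","side","wrist")}
s=robot.read_state(); print(s["t"],s["tool_pos"],s["opening"],s["gripper_force"],proj(d["scene"],[.4835,-.416,.048]),proj(d["side"],[.4835,-.416,.048]))
big=lambda i:cv2.resize(i,(390,300),interpolation=cv2.INTER_CUBIC)
cv2.imwrite("pics/b8.png",np.hstack([big(d["scene"]["frame"][200:320,320:476]),big(d["side"]["frame"][80:200,290:446])])[:,:,::-1])
```

```text
21.95 [ 0.48368608 -0.41446742  0.12802619] 0.03518029659359588 14.934839273562375 [394.32647672 285.49685429] [371.17572956 132.86859771]
```

View pics/b8.png

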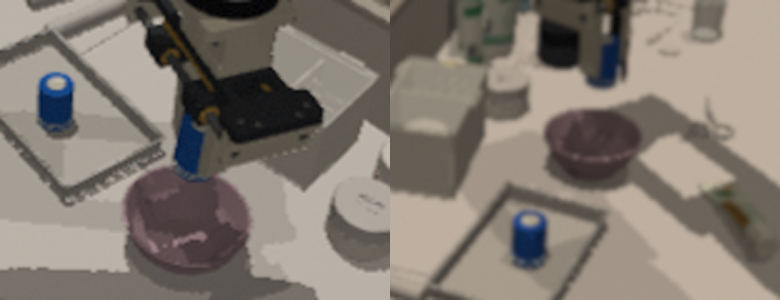

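Cap a hangs over the bowl. The image offset is explained by perspective for the height difference, so it's centred to within a few mm. Cap b stands upright in the tray.

jog_arm(
  rows=[
    [[0,0,0.1],[0,0,0]],
    [[0,0,0.25],[0,0,0]],
    [[0,0,0.38],[0,0,0]],
    [[0,0,0.43],[0,0,0]],
    [[0,0,0.43],[0,0,0]],
  ],
)

```text
t: 22.45
tool_pos: [0.4826, -0.4141, 0.0407]
orientation: [-0.601, -3.081, -0.003]
force: [-0.7, 1.1, -0.7]
opening: 0.0352
gripper_force: 14.9
```

jog_arm(
  rows=[
    [[0,0,0],[0,0,0]],
    [[0,0,0],[0,0,0]],
    [[0,0,0],[0,0,0]],
  ],
)

```text
t: 22.75
tool_pos: [0.4842, -0.4171, 0.0443]
orientation: [0.603, 3.081, -0.003]
force: [0.4, -0.4, -1.0]
opening: 0.0347
gripper_force: 14.9
```

jog_arm(
  rows=[
    [[0,0,0],[0,0,0]],
    [[0,0,0],[0,0,0]],
    [[0,0,0],[0,0,0]],
    [[0,0,0],[0,0,0]],
    [[0,0,0],[0,0,0]],
  ],
  hand=0.1,
)

```text
t: 23.25
tool_pos: [0.4832, -0.4162, 0.0424]
orientation: [-0.604, -3.083, -0.0]
force: [-0.4, 0.7, -0.4]
opening: 0.0418
gripper_force: 0.0
```

jog_arm(
  rows=[
    [[0,0,-0.1],[0,0,0]],
    [[0,0,-0.3],[0,0,0]],
    [[0,0,-0.5],[0,0,0]],
    [[0,0,-0.7],[0,0,0]],
    [[0,0,-0.7],[0,0,0]],
  ],
)

```text
t: 23.75
tool_pos: [0.4861, -0.419, 0.1907]
orientation: [0.602, 3.073, -0.01]
force: [-1.1, -0.9, 1.1]
opening: 0.042
gripper_force: 0.0
```

jog_arm(
  rows=[
    [[0.5,0.5,0],[0,0,0]],
    [[0.5,0.5,0],[0,0,0]],
    [[0.5,0.5,0],[0,0,0]],
    [[0.5,0.5,0],[0,0,0]],
    [[0.5,0.5,0],[0,0,0]],
  ],
)

```text
t: 24.25
tool_pos: [0.4282, -0.2853, 0.1822]
orientation: [0.602, 3.083, -0.0]
force: [0.6, 1.0, -0.1]
opening: 0.0415
gripper_force: 0.0
```

Run:
```python
from plant import robot, imaging
from h import *
c=imaging.read_camera("scene"); d=imaging.read_camera("side")
s=robot.read_state(); print(s["t"],s["tool_pos"],s["opening"],s["gripper_force"])
for n,c in(("scene",c),("side",d)):
    i=c["frame"].astype(int); m=((i[...,2]>i[...,0]+30)).astype(np.uint8)
    _,l,S,C=cv2.connectedComponentsWithStats(m); print(n,[(S[k].tolist()) for k in range(1,len(S)) if S[k][4]>25])
    print("exp a",proj(c,[.4835,-.416,.031]).round(1),"b",proj(c,[.5078,-.2257,.027]).round(1))
```

```text
24.35 [ 0.42884169 -0.28670826  0.18270067] 0.04189354274956607 0.0
scene [[254, 121, 46, 26, 502], [335, 229, 15, 21, 224], [385, 278, 18, 25, 305], [616, 332, 24, 25, 78]]
exp a [393.4 290.5] b [342.5 239.9]
side [[367, 128, 12, 15, 129], [340, 165, 13, 21, 182], [130, 280, 93, 76, 3200]]
exp a [370.7 138. ] b [344.3 175.9]
```

Cap a shows in the bowl at scene (394,290), right where expected. Cap b is upright in the tray, and the gripper is clear of everything.

```bash
python3 -c "
from plant import robot
print(robot.close_job())"
```

```text
the job is handed in; nothing more can be done
None
```

The job is handed in at about 24 s: cap b went down onto the gauge base and stands upright in the tray, and cap a stopped on the step and is in the purple bowl. The hand-in gave no verdict.

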